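# Load a tube chest whose lid stands on a folding stay

## Robot

A 7-joint arm with a two-finger parallel gripper is mounted at the origin on the work surface. World frame = base frame: x ahead of the robot, y to its left, z up, the work surface at z = 0. Lengths are in m, angles in rad, forces in N, time in s.
With the tool pointing down it reaches from about 0.425 to 0.875 m from the base axis. Payload 4.7 kg.
Tool frame: the origin (TCP) lies between the finger pads; the fingertips stand 14 mm ahead of it and the grasp point (between the pads) lies 5 mm behind it; z points along the fingers, y is the line along which they close (so a half turn about z gives the same grasp; the last joint's range is limited). The gripper opens to 87 mm and grips with 3 to 60 N. Pads are 19 mm wide; open, the fingers measure 117 mm over their backs; the gripper's body (75 mm by 190 mm) begins 51 mm behind the grasp point.
Start: joints at [-1.122, 0.321, -0.07, 1.45, 0.023, 1.371, -0.057], TCP at [0.274, 0.59, 0.21] pointing down, gripper open.
Joint ranges: [-2.86, 2.86], [-0.3, 2.09], [-1.38, 1.24], [0.06, 2.45], [-1.56, 4.7], [0.09, 2.05], [-2.69, 2.69]. Speed limits (rad/s): [2.57, 2.57, 3.14, 3.14, 3.14, 3.14, 3.14].

## Interface

Orientations are given as a rotation vector (axis times angle).
In Python, from bench import ctrl gives the robot as it stands.
- The arm moves only by the shell command python3 -m inch 'ROWS' [OPENING] [FORCE]. ROWS is JSON, a list of rows, each a list of 6 numbers: the shift along the world's x, y, z in mm, then the turn, a rotation vector about the world's x, y, z in degrees. In form: [[tx, ty, tz, rx, ry, rz], ...]. A call has 1 to 20 rows; each row is the pose to reach, as a shift and turn from the pose commanded when the call began; what a row does not reach only later rows make up. A row lasts 1/8 s, in which the tool goes at most 62.5 mm and 10.7 degrees, less where a joint would pass 70% of its speed; a pose out of reach is approached as far as the arm can. A call with a gripper value outside its range is refused whole. OPENING is the finger opening in mm, from 0 to 87, set as the call begins (- or left out, the last holds). The fingers move at their own pace and stop on an object; FORCE is the grip in N (left out, the last holds). Time passes only in rows, so rows that repeat a pose let the fingers close. It gives the time, the measured TCP pose, the force, the opening and the grip force at its end, in the units of the state.
- ctrl.get_state(): the state, without advancing time (a new reading comes with each control period).
- ctrl.get_image(name): name is "scene" or "side" or "wrist"; returns (picture, depth): 384x512x3 uint8, red, green, blue; 384x512 float32, m along the optical axis (not along the pixel's ray), 0 where there is no reading.
- ctrl.camera_params(name): a dict with "mtx" (3x3 intrinsics, pixels), "dist_coeffs" ([k1, k2, p1, p2, k3] as OpenCV has them; the pictures are not rectified), "T" (4x4, takes a point from camera to world coordinates). Camera axes: x right, y down, z forward; pixel columns grow to the right and rows downward; lengths in m; the calibration is good to about 2 mm. A picture is of the moment at which its call begins: read the wrist's pose just before it. camera_params takes no time and is no camera call; for the wrist camera it gives the pose at the moment of the call.
- ctrl.close_job(): hands the job in; it is judged then, once.
The state is a dict: "time": time; "joint_positions": joint angles; "qd": joint speeds; "joint_torque": joint torques, N m; "position": TCP position; "tool_rot": TCP orientation; "ft_force": force on the tool from outside, world axes, zero at the start; "torque": the same for the moment, N m; "grip_width": opening from 0.0 (shut) to 1.0 (fully open); "grip_force": force on a finger pad.
Only numpy, scipy, OpenCV 4.12 (cv2) and the standard library are available. Lean on these libraries where they do the work, as an engineer would, in place of code of your own. Each camera call takes 0.05 s, during which the arm holds its last target. There are 200 camera calls.

## Task

Raise the chest's lid by its yellow grip until its folding stay comes taut and locks past straight, without straining the stay, and let go so that the lid stands by itself. Set the small blue sample rack upright on the chest's floor. Then draw the stay's red knee knob to the front, which lifts the lid slightly off its lock and folds the knee, and let the lid come down fully shut over the rack; never force the lid down on the locked stay, and leave the bin, bottle and kit box alone.

Things in the scene. Friction and masses are not known exactly. Their poses are not given: they have to be found in the camera images.
- chest: fixed teal bench chest for sample tubes, 200 x 200 mm (x, y) and 100 mm high to its rim, walls 10 mm, inner floor (180 x 180 mm) 16 mm above the bench. Origin: centre of its underside; x points from the front (small display panel, lid grip) to the back (lid hinge), z up; it stands turned by up to about 15 degrees. The folding stay is on its -y side.
- lid_hinge (a point): middle of the lid's hinge line, fixed on the chest: 95 mm behind its centre (chest x), y 0, 106 mm above the bench; the hinge line runs along chest y. The white lid is 195 mm deep, 200 mm wide, 12 mm thick, about 0.6 kg (varies), on a soft-close (damped) hinge: left alone and unlocked it sinks shut in 3 to 5 s.
- lid_grip (a point): centre of the lid's yellow grip: a bar 18 mm thick and 34 mm long (along chest y) on a narrow neck, 228 mm from the hinge line, 33 mm in front of the lid's edge. Lid shut: 106 mm above the bench, free all round. A gripper pointing down can pinch its flat ends (34 mm apart along chest y) and follow the arc about the hinge, still pointing down, the bar turning between the pads.
- lid (a joint): lid angle, rad: 0 shut, grows as it opens. The stay comes taut, lid at its highest, somewhere between 1.22 and 1.40 (the stay's anchor is clamped differently each time); locked, the lid rests about 0.07 lower. Short of taut it does not lock and sinks shut when released. From taut on, the pull at the grip rises by about 1.5 N per mm; 10 N too much damages the stay.
- knee (a joint): bend of the stay's knee, rad: about 0 with the lid shut (folded), 2.60 when the stay is straight, 3.05 when locked past straight against its stop. A weak spring carries the knee on past straight once the lid is at its highest.
- stay_strain (a joint): stretch of the stay, m, along its length: above 0 when the lid is hauled up against the straight stay, below 0 when it is pressed down on the locked stay; 16 N per mm along the stay. Keep it within 2 mm either way.
- knee_knob (a point): centre of the round red knob on the stay's knee, 16 mm thick, 44 mm long along chest y (chest y -152 to -196 mm), on a thin pin. The steel links lie nearer the chest, chest y -107 to -116 mm. Lid shut: chest x about -53 mm, 29 mm up; locked: x about 46 mm, 139 mm up. To unlock, draw it slowly and level to the front (chest -x) by about 40 mm.
- stay_anchor (a point): pivot of the stay's lower link on the chest's -y side: chest x 5 mm, 70 to 81 mm above the bench. The knee knob moves round it at 75 mm. Drawn slowly (some 35 mm/s), unlocking takes 4 to 15 N at the knob (the hinge damper resists a quick tug) until the stay is straight (some 10 to 15 mm on); after that the lid's weight folds the knee by itself and the knob moves away to the front and down.
- sample_rack: small blue rack with six fixed purple-capped tubes, one rigid piece, 0.2 kg (varies): 60 mm (its x) by 40 mm (its y), block 38 mm high, 60 mm high over the caps. Origin: centre of its underside, z up. It starts on the bench to the left of the chest. With the lid up, the front half of the chest is free from above; chest x about -48 mm, y 0 leaves room for the gripper.
- sharps_bin: yellow round bin with red lid, 92 mm wide, 112 mm high, loose, to be left alone. Origin: centre of its underside.
- wash_bottle: white bottle with red cap, 60 mm wide, 150 mm high, loose, to be left alone. Origin: centre of its underside.
- kit_box: white box with an orange band, 90 x 130 x 60 mm, loose, to be left alone. Origin: centre of its underside.
Not all that is in view belongs to the job. There is more than one size of the sample_rack; the one meant has the size given above.

How it is judged:
By the outcome, as a careful person would: the job done as asked, in the order asked, and still so for the second after the job is handed in, with the robot touching nothing.
It also fails if it takes over 72 s, if anything falls off the work surface, if the arm or the gripper's body presses on something with over 40 N, if the wrist force passes 120 N, or if a joint passes its speed limit or range.

## Working session

There is one attempt and no reset: what is moved stays moved. The work goes in short steps, Python scripts to look and compute and a shell command to move; the robot and the scene stay as the last step left them, time stands still between calls to the robot, and variables do not carry over. Pictures are saved under pics/ and viewed, at most 10 in all, crops included, and the job is handed in when it is done.

```bash
mkdir -p pics; ls
cat > h.py <<'E'
import numpy as np, cv2
from bench import ctrl
def grab(n):
    P=ctrl.camera_params(n); im,d=ctrl.get_image(n)
    np.savez('%s.npz'%n,im=im,d=d,K=P['mtx'],D=P['dist_coeffs'],T=P['T'])
    return im,d
def cloud(n):
    z=np.load('%s.npz'%n); d=z['d']; h,w=d.shape
    u,v=np.meshgrid(np.arange(w),np.arange(h))
    p=cv2.undistortPoints(np.stack([u,v],-1).reshape(-1,1,2).astype(np.float64),z['K'],z['D']).reshape(h,w,2)
    c=np.dstack([p[...,0]*d,p[...,1]*d,d])
    W=c@z['T'][:3,:3].T+z['T'][:3,3]; W[d==0]=np.nan
    return z['im'],W
E
python3 - <<'E'
from h import *
a,_=grab('scene'); b,_=grab('side')
cv2.imwrite('pics/a.png',cv2.resize(a[...,::-1],(800,600)))
cv2.imwrite('pics/b.png',cv2.resize(b[...,::-1],(800,600)))
print(ctrl.get_state())
E
```

```text
pics
{'time': 0.1, 'joint_positions': array([-1.12190188,  0.32175992, -0.07010854,  1.45156236,  0.02259139,
        1.37079996, -0.05689768]), 'qd': array([ 9.09728700e-04, -2.30569410e-03, -1.47468896e-03, -1.76885706e-03,
       -9.80918892e-06, -1.00113967e-03, -9.83472255e-04]), 'joint_torque': array([-2.12145437e-04, -4.92572415e+01, -4.05681375e-01, -3.13398814e+01,
       -6.41602417e-02,  3.95328866e-02,  9.06138575e-05]), 'position': array([0.27360414, 0.58903444, 0.20945922]), 'tool_rot': array([-6.77463021e-01, -3.06737010e+00,  2.69585743e-03]), 'ft_force': array([ 0.67823605,  0.32055017, -0.79142076]), 'torque': array([-0.01453276,  0.03909505, -0.00019681]), 'grip_force': 0.0, 'grip_width': 0.9977067801704418}
```

View pics/a.png

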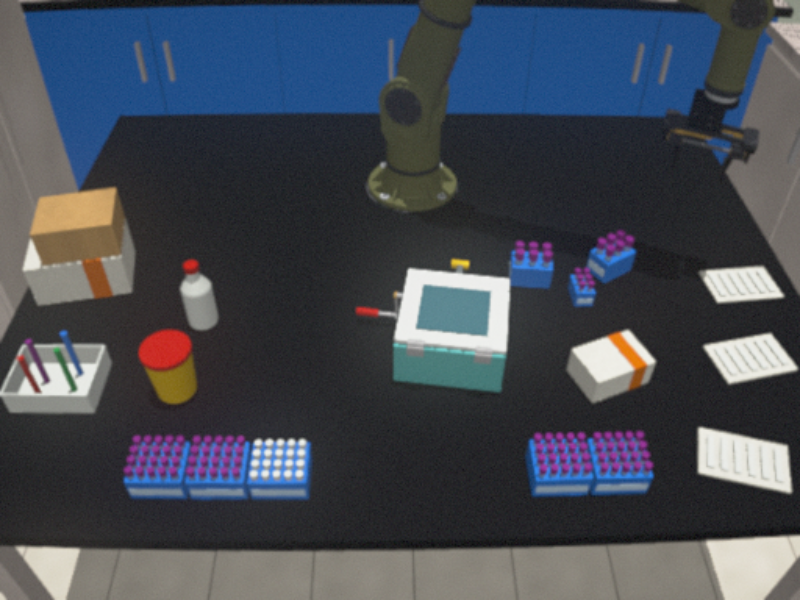

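View pics/b.png

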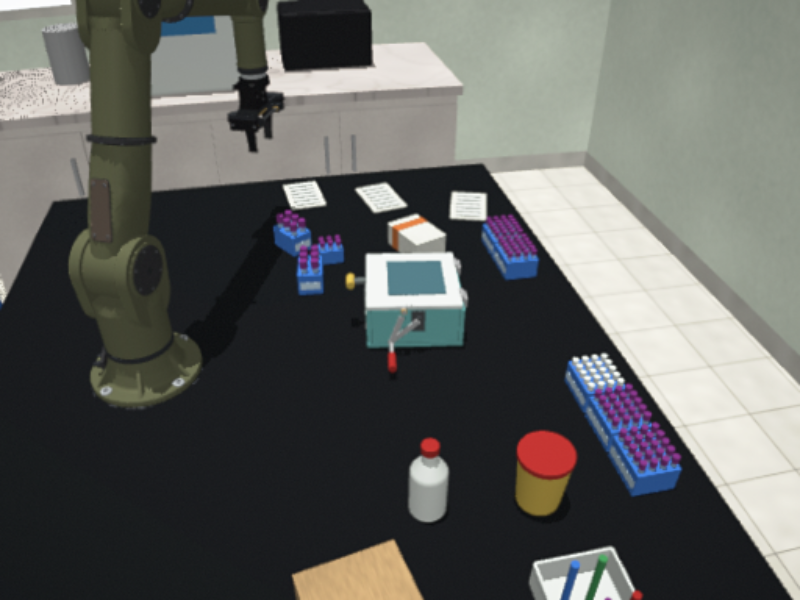

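The scene view shows the chest (450,325), yellow grip (460,264) and knob (367,312). There are three six-tube racks, at (531,263), (611,255) and (582,287), and the sizes will tell which one is meant. The side view shows the same three at (310,270), (292,232) and (330,250).

Run:
```python
from h import *
I=[];W=[]
for n in('scene','side'):
    im,w=cloud(n); I.append(im.reshape(-1,3));W.append(w.reshape(-1,3))
src=np.repeat([0,1],[len(W[0]),len(W[1])]);I=np.vstack(I);W=np.vstack(W)
hsv=cv2.cvtColor(I[None],cv2.COLOR_RGB2HSV)[0].astype(int)
H,S,V=hsv.T
x,y,z=W.T
# racks
reg=(x>.3)&(x<.75)&(y>0.0)&(y<.5)&(z>.006)&(z<.12)
m=reg&(S>90)&(V>40)&(((H>100)&(H<165)))
P=W[m]; h=H[m]
from scipy.cluster.hierarchy import fcluster,linkage
idx=np.random.RandomState(0).permutation(len(P))[:4000];P=P[idx];h=h[idx]
l=fcluster(linkage(P[:,:2],'single'),.008,'distance')
for k in np.unique(l):
    q=P[l==k]
    if len(q)<40: continue
    (c,s,a)=cv2.minAreaRect((q[:,:2]*1000).astype(np.float32))
    print('rack',len(q),np.round(c,1),np.round(s,1),round(a,1),'ztop',np.round(np.percentile(q[:,2],[2,50,98])*1000,1))
# lid top
for s in(0,1):
    m=(src==s)&(S<50)&(V>130)&(abs(z-.112)<.01)&(x>.4)&(x<.8)&(y>-.2)&(y<.25)
    q=W[m]; l=None
    print('lid',s,len(q),[np.round(t,1) for t in cv2.minAreaRect((q[:,:2]*1000).astype(np.float32))],np.median(q[:,2]), np.round(np.percentile(q[:,:2],[1,99],axis=0),3).tolist())
    m=(src==s)&(H>18)&(H<35)&(S>120)&(V>80)&(z>.07)&(z<.14)&(x>.3)&(x<.6)&(abs(y)<.25); print('grip',m.sum(),W[m].mean(0) if m.sum() else 0,np.ptp(W[m],axis=0))
    m=(src==s)&((H<8)|(H>172))&(S>130)&(V>60)&(z>.005)&(z<.08)&(x>.4)&(x<.75)&(abs(y)<.2)
    q=W[m]; print('knob',m.sum(),q.mean(0),q.min(0),q.max(0), cv2.minAreaRect((q[:,:2]*1000).astype(np.float32)))
# others
for n,(mm) in {'bin':((H<8)|(H>172))&(S>130)&(z>.09)&(z<.13)&(y<-.2)}.items(): print(n,np.median(W[mm],axis=0))
m=(z>.05)&(z<.08)&(x>.5)&(x<.85)&(y>.15)&(y<.45)&(S<70)&(V>110); print('kit',cv2.minAreaRect((W[m][:,:2]*1000).astype(np.float32)))
```

```text
rack 973 [331.7 423.4] [66.3 93.5] 31.1 ztop [ 8.5 54.8 89.9]
rack 506 [420.3 341.1] [67.2 51.4] 3.4 ztop [ 7.1 37.2 62.2]
rack 1046 [361.  240.5] [96.4 67.7] 83.2 ztop [ 8.8 54.  89.7]
lid 0 2209 [array([558.5,  57.6]), array([210.4, 231.1]), np.float64(81.2)] 0.11240512542476844 [[0.46, -0.045], [0.676, 0.166]]
grip 49 [0.43706494 0.08097757 0.11189655] [0.0195119  0.03130955 0.01651327]
knob 69 [ 0.49223813 -0.10331045  0.03278748] [ 0.47954529 -0.12397632  0.02073727] [ 0.50187863 -0.0832644   0.04136473] ((490.68133544921875, -103.31278991699219), (41.604225158691406, 18.649673461914062), 83.2320785522461)
lid 1 1342 [array([568.6,  53.9]), array([216.9, 210.5]), np.float64(81.6)] 0.10889213791278596 [[0.462, -0.051], [0.671, 0.164]]
grip 42 [0.43468013 0.07401684 0.10774263] [0.01815057 0.04015505 0.01586223]
knob 56 [ 0.49049476 -0.10872106  0.03084105] [ 0.48076143 -0.12801381  0.02219764] [ 0.50162775 -0.08327504  0.03838514] ((491.1946105957031, -106.41329193115234), (46.313358306884766, 12.522156715393066), 79.34905242919922)
bin [ 0.66719358 -0.45838428  0.1111362 ]
kit ((702.8606567382812, 372.25408935546875), (231.2588348388672, 146.24676513671875), 15.88919734954834)
```

Candidates by size: (531,263) and (611,255) are both about 90 mm high and oversized. (582,287) is about 62 mm high with a small footprint, so it fits the 60x40x60 rack. I'll confirm this with a wrist picture from above it.

```bash
python3 -m inch '[[30,-55,10,0,0,5],[55,-110,20,0,0,10],[80,-165,30,0,0,16],[105,-220,40,0,0,16.6],[126,-260,40,0,0,16.6],[126,-260,40,0,0,16.6]]'
python3 - <<'E'
from h import *
a,_=grab('wrist')
cv2.imwrite('pics/c.png',cv2.resize(a[...,::-1],(800,600)))
s=cv2.imread('pics/a.png')
im,w=cloud('wrist'); H,S,V=np.moveaxis(cv2.cvtColor(im,cv2.COLOR_RGB2HSV).astype(int),-1,0)
m=(S>90)&(V>40)&(H>100)&(H<165)&(w[...,2]>.006)&(w[...,2]<.12)
n,l,st,c=cv2.connectedComponentsWithStats(m.astype(np.uint8))
for k in range(1,n):
    if st[k,4]<300: continue
    q=w[l==k]; print(c[k],[np.round(t,1) for t in cv2.minAreaRect((q[:,:2]*1000).astype(np.float32))],np.round(np.percentile(q[:,2],[2,50,98])*1000,1))
E
```

```text
time: 0.85
position: [0.4023, 0.3252, 0.2506]
tool_rot: [0.24, 3.131, -0.001]
ft_force: [0.2, 0.7, 0.3]
grip_width: 1.0
grip_force: 0.0
[309.23311547 111.1546841 ] [array([328.6, 426.4]), array([58.8, 84.6]), np.float64(31.9)] [10.2 53.3 86.7]
[330.47102804  83.17943925] [array([309.2, 432.7]), array([18.2, 47.4]), np.float64(30.5)] [53.2 84.6 86.7]
[191.06372549 144.33455882] [array([358.6, 244.2]), array([87.8, 58.2]), np.float64(83.8)] [36.2 60.6 87.1]
[271.09976798 171.96055684] [array([417.7, 346.2]), array([57.1, 40. ]), np.float64(2.5)] [35.4 51.  60.3]
```

View pics/c.png

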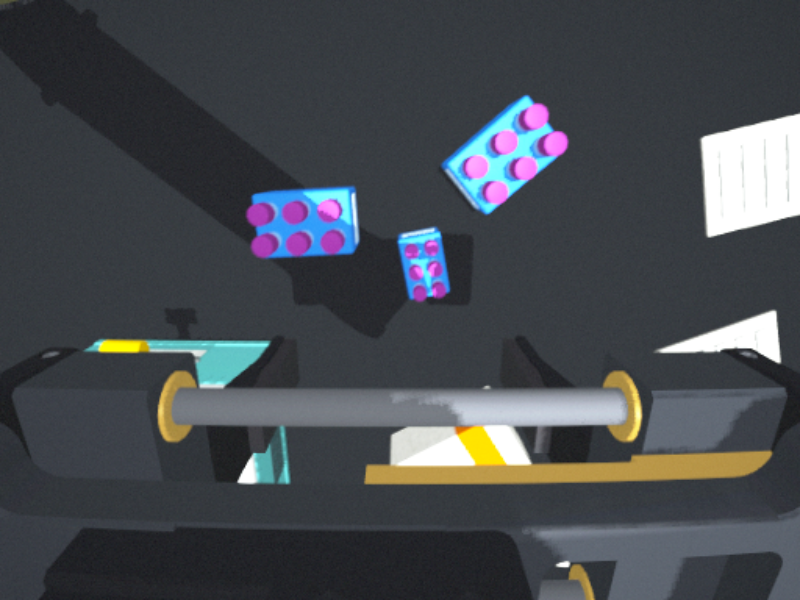

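The crop confirms the small rack at (424,265): 57x40 mm across and 60 mm high. The two larger racks are at (303,222) and (505,155). Next I go to the grip.

```bash
python3 -m inch '[[15,-60,0,0,0,0],[30,-120,0,0,0,0],[45,-180,0,0,0,0],[68,-235,0,0,0,0],[78,-245,0,0,0,0],[78,-245,0,0,0,0]]'
python3 - <<'E'
from h import *
a,_=grab('wrist')
cv2.imwrite('pics/d.png',a[...,::-1])
im,w=cloud('wrist'); H,S,V=np.moveaxis(cv2.cvtColor(im,cv2.COLOR_RGB2HSV).astype(int),-1,0)
x,y,z=np.moveaxis(w,-1,0)
m=(H>18)&(H<35)&(S>120)&(z>.08)&(z<.14); q=w[m];print('grip',m.sum(),[np.round(t,1) for t in cv2.minAreaRect((q[:,:2]*1000).astype(np.float32))],np.percentile(q[:,2],[5,50,95]))
q=q[q[:,2]>.112]; print([np.round(t,1) for t in cv2.minAreaRect((q[:,:2]*1000).astype(np.float32))])
m=(abs(z-.112)<.004)&(S<60)&(V>120); q=w[m]; 
# front edge of lid
from collections import defaultdict
print('lid',m.sum(),q.min(0),q.max(0))
b=np.round(q[:,1]/.004).astype(int); E=np.array([[q[b==k,0].min(),k*.004] for k in np.unique(b) if (b==k).sum()>5])
f=np.polyfit(E[3:-3,1],E[3:-3,0],1); r=E[:,0]-np.polyval(f,E[:,1]); ok=abs(r)<.003; f=np.polyfit(E[ok,1],E[ok,0],1); print('edge x=',f,'yaw',np.degrees(np.arctan(-f[0])) , ok.sum(),len(E))
print(ctrl.camera_params('wrist')['T'].round(3))
E
```

```text
time: 1.65
position: [0.4779, 0.0857, 0.2501]
tool_rot: [-0.227, -3.133, -0.0]
ft_force: [-0.4, 0.8, -0.7]
grip_width: 1.002
grip_force: 0.0
grip 433 [array([469.7,  20.3]), array([ 32.2, 178.3]), np.float64(30.5)] [0.10816153 0.11249205 0.11461848]
[array([469.1,  20.2]), array([ 28.2, 174.2]), np.float64(30.1)]
lid 10337 [ 0.44126219 -0.05076019  0.10803224] [0.66299276 0.17489625 0.11536583]
edge x= [0.09540983 0.45861919] yaw -5.450083129043458 11 56
[[ 0.142  0.949  0.28   0.4  ]
 [ 0.99  -0.135 -0.042  0.098]
 [-0.002  0.283 -0.959  0.424]
 [ 0.     0.     0.     1.   ]]
```

View pics/d.png

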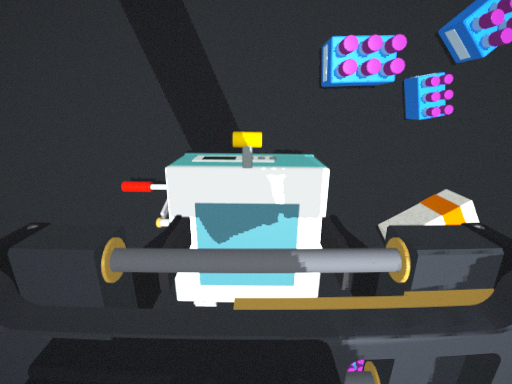

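The wrist view shows the grip bar at (247,139), the lid's front edge along row 166, and the knob at (137,187). I'll now fit the chest's pose to these.

Run:
```python
from h import *
im,w=cloud('wrist'); H,S,V=np.moveaxis(cv2.cvtColor(im,cv2.COLOR_RGB2HSV).astype(int),-1,0)
x,y,z=np.moveaxis(w,-1,0)
v,u=np.mgrid[:384,:512]
m=(H>18)&(H<35)&(S>120)&(v<150)&(u>220)&(u<280)&(z>.1); q=w[m]
g=cv2.minAreaRect((q[:,:2]*1000).astype(np.float32)); print('grip',m.sum(),g,q.mean(0),z[m].max())
m=((H<8)|(H>172))&(S>130)&(v>170)&(v<200)&(u<170)&(z<.06)&(z>.01); q=w[m]; k=cv2.minAreaRect((q[:,:2]*1000).astype(np.float32)); print('knob',k,q[:,2].max())
# lid front edge & sides
m=(abs(z-.112)<.005)&(S<60)&(V>120)&(v>160)&(v<245)
E=[]
for c in range(185,315,4):
    r=np.where(m[:,c])[0]
    if len(r): E.append(w[r[0],c,:2])
E=np.array(E); f=cv2.fitLine((E*1000).astype(np.float32),cv2.DIST_HUBER,0,.01,.01).ravel();print('front',f,np.degrees(np.arctan2(f[0],f[1])))
for nm,i in(('L',0),('R',-1)):
    E=[]
    for r in range(172,212,2):
        c=np.where(m[r,160:340])[0]
        if len(c): E.append(w[r,160+c[i],:2])
    f=cv2.fitLine((np.array(E)*1000).astype(np.float32),cv2.DIST_HUBER,0,.01,.01).ravel();print(nm,f,np.degrees(np.arctan2(f[1],f[0])))
# finger TCP px check
```

```text
grip 405 ((432.9869384765625, 81.79360961914062), (33.600589752197266, 16.171005249023438), 81.86737060546875) [0.43279275 0.08197009 0.11216456] 0.11585056586061465
knob ((487.3077697753906, -102.3510971069336), (44.33006286621094, 16.078277587890625), 79.55377197265625) 0.03693170808519247
front [1.5106566e-01 9.8852372e-01 4.6556320e+02 7.3787384e+01] 8.688688
L [ 9.8634809e-01 -1.6467384e-01  4.8672556e+02 -2.6835428e+01] -9.478287
R [ 9.8690593e-01 -1.6129696e-01  5.0658087e+02  1.7081226e+02] -9.282184
```

```bash
python3 -m inch '[[-44,-4,-20,0,0,-0.6],[-44,-4,-70,0,0,-0.6],[-44,-4,-115,0,0,-0.6],[-44,-4,-140,0,0,-0.6],[-44,-4,-149,0,0,-0.6],[-44,-4,-149,0,0,-0.6],[-44,-4,-149,0,0,-0.6]]' 87 20; python3 -m inch '[[0,0,0,0,0,0],[0,0,0,0,0,0],[0,0,0,0,0,0],[0,0,0,0,0,0],[0,0,0,0,0,0],[0,0,0,0,0,0]]' 20 20
python3 - <<'E'
import numpy as np
# arc rows
for t in list(np.arange(0.05,1.01,0.05))+list(np.arange(1.0,1.46,.02)): print(round(t,3),[round(v,1) for v in (228*(1-np.cos(t))*.988,-228*(1-np.cos(t))*.155,228*np.sin(t))])
E
```

```text
time: 2.58
position: [0.4347, 0.0814, 0.1027]
tool_rot: [0.242, 3.13, 0.002]
ft_force: [-0.0, -0.7, 0.4]
grip_width: 1.0
grip_force: 0.0
time: 3.32
position: [0.4339, 0.0808, 0.1015]
tool_rot: [0.244, 3.132, 0.001]
ft_force: [1.1, 5.2, -1.4]
grip_width: 0.407
grip_force: 3.8
0.05 [np.float64(0.3), np.float64(-0.0), np.float64(11.4)]
0.1 [np.float64(1.1), np.float64(-0.2), np.float64(22.8)]
0.15 [np.float64(2.5), np.float64(-0.4), np.float64(34.1)]
0.2 [np.float64(4.5), np.float64(-0.7), np.float64(45.3)]
0.25 [np.float64(7.0), np.float64(-1.1), np.float64(56.4)]
0.3 [np.float64(10.1), np.float64(-1.6), np.float64(67.4)]
0.35 [np.float64(13.7), np.float64(-2.1), np.float64(78.2)]
0.4 [np.float64(17.8), np.float64(-2.8), np.float64(88.8)]
0.45 [np.float64(22.4), np.float64(-3.5), np.float64(99.2)]
0.5 [np.float64(27.6), np.float64(-4.3), np.float64(109.3)]
0.55 [np.float64(33.2), np.float64(-5.2), np.float64(119.2)]
0.6 [np.float64(39.3), np.float64(-6.2), np.float64(128.7)]
0.65 [np.float64(45.9), np.float64(-7.2), np.float64(138.0)]
0.7 [np.float64(53.0), np.float64(-8.3), np.float64
[... 1121 characters left out ...]
4(214.1)]
1.24 [np.float64(152.1), np.float64(-23.9), np.float64(215.6)]
1.26 [np.float64(156.4), np.float64(-24.5), np.float64(217.1)]
1.28 [np.float64(160.7), np.float64(-25.2), np.float64(218.4)]
1.3 [np.float64(165.0), np.float64(-25.9), np.float64(219.7)]
1.32 [np.float64(169.4), np.float64(-26.6), np.float64(220.9)]
1.34 [np.float64(173.7), np.float64(-27.3), np.float64(222.0)]
1.36 [np.float64(178.1), np.float64(-27.9), np.float64(223.0)]
1.38 [np.float64(182.5), np.float64(-28.6), np.float64(223.9)]
1.4 [np.float64(187.0), np.float64(-29.3), np.float64(224.7)]
1.42 [np.float64(191.4), np.float64(-30.0), np.float64(225.4)]
1.44 [np.float64(195.9), np.float64(-30.7), np.float64(226.1)]
```

```bash
python3 -m inch '[[0,0.5,0,0,0,0],[0,0.5,0,0,0,0],[0.3,0.5,11,0,0,0],[1,0,23,0,0,0],[2.5,0,34,0,0,0],[4.5,0,45,0,0,0],[7,-0.5,56,0,0,0],[10,-1,67,0,0,0],[14,-1.5,78,0,0,0],[18,-2,89,0,0,0],[22.4,-3,99,0,0,0],[27.6,-4,109.3,0,0,0],[33.2,-5,119.2,0,0,0]]' 20 22
```

```text
time: 4.95
position: [0.4674, 0.0754, 0.2213]
tool_rot: [0.244, 3.132, 0.0]
ft_force: [-0.4, -0.4, 0.9]
grip_width: 0.229
grip_force: 0.0
```

Run:
```python
from h import *
a,_=grab('side'); b,_=grab('wrist')
cv2.imwrite('pics/e.png',np.hstack([cv2.resize(a[130:270,150:350],(400,280),interpolation=2),cv2.resize(b,(400,300))[:280]])[...,::-1])
im,w=cloud('wrist'); H,S,V=np.moveaxis(cv2.cvtColor(im,cv2.COLOR_RGB2HSV).astype(int),-1,0)
z=w[...,2]; v,u=np.mgrid[:384,:512]
m=(H>18)&(H<35)&(S>120)&(v<230)&(u>200)&(u<300)&(z>.08)&(z<.3); q=w[m]
print(m.sum()); 
if m.sum(): print(cv2.minAreaRect((q[:,:2]*1000).astype(np.float32)),np.percentile(q[:,2],[5,50,95]), u[m].mean(),v[m].mean())
```

```text
520
((432.4889221191406, 82.25956726074219), (33.389564514160156, 17.07706642150879), 80.98854064941406) [0.10722955 0.11249088 0.11441955] 256.34615384615387 148.025
```

View pics/e.png

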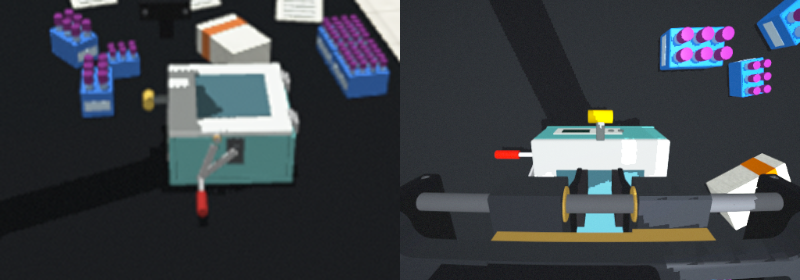

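The picture shows the lid still shut, with the bar at (600,116) in the right panel. The fingers slipped off it because they hadn't fully clamped. I'll grip again harder and check the force before lifting.

```bash
python3 -m inch '[[-15,4,0,0,0,0],[-34,7,-20,0,0,0],[-34,7,-70,0,0,0],[-34,7,-105,0,0,0],[-34,7,-120,0,0,0],[-34,7,-121,0,0,0],[-34,7,-121,0,0,0]]' 87 50; python3 -m inch '[[0,0,0,0,0,0],[0,0,0,0,0,0],[0,0,0,0,0,0],[0,0,0,0,0,0],[0,0,0,0,0,0],[0,0,0,0,0,0],[0,0,0,0,0,0],[0,0,0,0,0,0]]' 0 50
```

```text
time: 5.92
position: [0.4339, 0.0829, 0.1009]
tool_rot: [0.244, 3.13, 0.002]
ft_force: [-0.1, 0.1, -0.4]
grip_width: 0.935
grip_force: 0.0
time: 6.92
position: [0.4329, 0.082, 0.0996]
tool_rot: [-0.244, -3.132, 0.001]
ft_force: [-0.0, -2.5, 1.5]
grip_width: 0.359
grip_force: 50.0
```

```bash
python3 -m inch '[[0,0,3,0,0,0],[0.2,0,9,0,0,0],[0.7,0,18,0,0,0],[1.8,-0.3,29,0,0,0],[3.5,-0.5,40,0,0,0],[6,-1,51,0,0,0],[9,-1.5,62,0,0,0]]'
```

```text
time: 7.8
position: [0.4434, 0.0804, 0.1626]
tool_rot: [0.245, 3.129, -0.0]
ft_force: [6.1, -2.3, -7.2]
grip_width: 0.353
grip_force: 50.0
```

```bash
python3 -m inch '[[5,-0.8,16.5,0,0,0],[11,-1.7,32,0,0,0],[19,-3,47.4,0,0,0],[24.6,-3.8,57.3,0,0,0],[30.7,-4.8,66.8,0,0,0],[37.3,-5.8,76,0,0,0],[44.4,-7,85,0,0,0],[51.8,-8.1,93.5,0,0,0],[59.7,-9.3,101.7,0,0,0],[68,-10.7,109.4,0,0,0],[76.6,-12,116.7,0,0,0],[85.6,-13.4,123.6,0,0,0],[95,-14.9,130,0,0,0],[104.7,-16.4,136,0,0,0],[114.5,-18,141.3,0,0,0],[122.6,-19.3,145.3,0,0,0],[130.9,-20.6,148.9,0,0,0],[135,-21.2,150.6,0,0,0]]';python3 -m inch '[[0,0,0,0,0,0],[0,0,0,0,0,0]]'
```

```text
time: 10.05
position: [0.5775, 0.0597, 0.3123]
tool_rot: [-0.244, -3.132, 0.0]
ft_force: [1.3, -0.1, -0.2]
grip_width: 0.004
grip_force: 0.0
time: 10.3
position: [0.5768, 0.0599, 0.3122]
tool_rot: [-0.244, -3.132, -0.0]
ft_force: [-0.4, -0.1, -0.4]
grip_width: 0.002
grip_force: 0.0
```

Run:
```python
from h import *
a,_=grab('side'); b,_=grab('wrist')
cv2.imwrite('pics/f.png',np.hstack([cv2.resize(a[110:270,150:350],(400,320),interpolation=2),cv2.resize(b,(400,320))])[...,::-1])
for n in('wrist','side'):
    im,w=cloud(n); H,S,V=np.moveaxis(cv2.cvtColor(im,cv2.COLOR_RGB2HSV).astype(int),-1,0)
    x,y,z=np.moveaxis(w,-1,0)
    m=(H>18)&(H<35)&(S>120)&(z>.08)&(z<.35)&(x>.38)&(x<.65)&(abs(y-.07)<.06); q=w[m]
    print(n,m.sum(),q.mean(0),q.min(0),q.max(0))
print(ctrl.get_state()['time'])
```

```text
wrist 397 [0.43421593 0.0814944  0.11196001] [0.42279698 0.06369625 0.10403149] [0.44525877 0.09913196 0.11558147]
side 42 [0.43466816 0.07389228 0.10782383] [0.42668918 0.06033744 0.09686018] [0.44473914 0.10234671 0.11585741]
10.4
```

View pics/f.png

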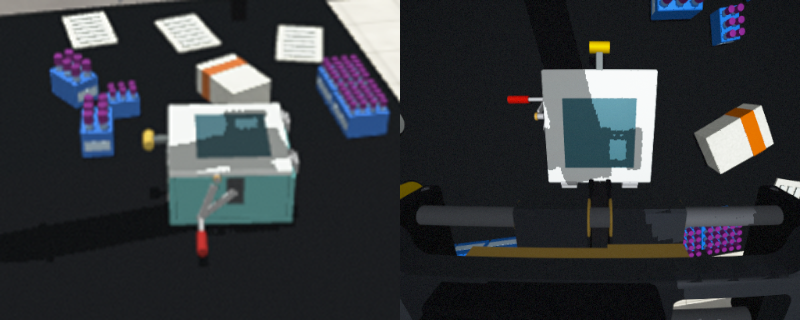

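The lid is fully shut again, with the bar at (600,47) in the right panel, so it slipped early in the arc. I'll grip at 60 N with the bar slightly deeper, lift slower in short stages and watch the force.

```bash
python3 -m inch '[[-55,8,-20,0,0,0],[-110,16,-40,0,0,0],[-144,22,-60,0,0,0],[-144,22,-110,0,0,0],[-144,22,-160,0,0,0],[-144,22,-205,0,0,0],[-144,22,-215,0,0,0],[-144,22,-215,0,0,0]]' 87 60; python3 -m inch '[[0,0,0,0,0,0],[0,0,0,0,0,0],[0,0,0,0,0,0],[0,0,0,0,0,0],[0,0,0,0,0,0],[0,0,0,0,0,0],[0,0,0,0,0,0]]' 0 60; python3 -m inch '[[0,0,2,0,0,0],[0.1,0,6,0,0,0],[0.3,0,11,0,0,0],[0.7,0,17,0,0,0],[1.2,0,23,0,0,0]]'
```

```text
time: 11.4
position: [0.4333, 0.0819, 0.0979]
tool_rot: [0.244, 3.132, 0.0]
ft_force: [-0.4, 1.0, 0.1]
grip_width: 0.83
grip_force: 0.0
time: 12.28
position: [0.433, 0.082, 0.0973]
tool_rot: [0.244, 3.132, 0.0]
ft_force: [0.2, 0.7, 0.7]
grip_width: 0.373
grip_force: 60.0
time: 12.9
position: [0.4347, 0.0817, 0.1208]
tool_rot: [0.244, 3.131, 0.0]
ft_force: [4.7, 0.4, -4.3]
grip_width: 0.368
grip_force: 60.0
```

```bash
python3 -m inch '[[1.6,-0.2,7,0,0,0],[3.5,-0.4,16,0,0,0],[6,-0.8,26,0,0,0],[8.5,-1.2,36,0,0,0],[10.8,-1.5,44.6,0,0,0]]'; python3 -c "
from bench import ctrl
s=ctrl.get_state();print(s['torque'],s['ft_force'])"
```

```text
time: 13.52
position: [0.445, 0.08, 0.1654]
tool_rot: [-0.244, -3.132, 0.001]
ft_force: [2.5, 0.0, -7.3]
grip_width: 0.368
grip_force: 60.0
[ 0.06759372 -0.15558637 -0.02606291] [ 2.46609467  0.04688575 -7.28045746]
```

```bash
python3 -m inch '[[3,-0.4,7,0,0,0],[6.5,-1,16.5,0,0,0],[10.5,-1.5,25.6,0,0,0],[14.3,-2.1,33.8,0,0,0],[18.5,-2.7,41.9,0,0,0],[23,-3.4,49.8,0,0,0],[27.7,-4.2,57.5,0,0,0],[32.8,-5,65.1,0,0,0]]'; python3 -c "
from bench import ctrl
s=ctrl.get_state();print(s['torque'],s['ft_force'])"
```

```text
time: 14.52
position: [0.4788, 0.0748, 0.2304]
tool_rot: [0.245, 3.131, -0.001]
ft_force: [3.7, -3.1, -9.4]
grip_width: 0.365
grip_force: 60.0
[-0.54694965 -0.50801962  0.06486393] [ 3.6738533  -3.12017072 -9.35680102]
```

```bash
python3 -m inch '[[5.5,-0.5,6,0,0,0],[12.3,-1.4,13.2,0,0,0],[18.6,-2.4,20,0,0,0],[24.8,-3.4,26.7,0,0,0],[31.3,-4.5,33,0,0,0],[38,-5.5,39.1,0,0,0],[44.9,-6.6,44.9,0,0,0],[52.1,-7.7,50.4,0,0,0]]'; python3 -c "
from bench import ctrl
s=ctrl.get_state();print(s['torque'],s['ft_force'])"
```

```text
time: 15.52
position: [0.5297, 0.0668, 0.2808]
tool_rot: [-0.245, -3.131, 0.002]
ft_force: [-2.7, -5.2, -4.6]
grip_width: 0.365
grip_force: 60.0
[-0.97039703  0.7897375  -0.02333063] [-2.70431582 -5.23631832 -4.63919756]
```

```bash
python3 -m inch '[[7.4,-2.2,5.2,0,0,0],[15,-3.5,10.2,0,0,0],[22.7,-4.8,14.8,0,0,0],[30.7,-6.1,19.1,0,0,0],[38.8,-7.4,23.1,0,0,0],[44.9,-8.4,25.8,0,0,0],[44.9,-8.4,25.8,0,0,0],[44.9,-8.4,25.8,0,0,0]]'; python3 -c "
from bench import ctrl
s=ctrl.get_state();print(s['torque'],s['ft_force'])"
```

```text
time: 16.52
position: [0.575, 0.0596, 0.3065]
tool_rot: [0.243, 3.131, 0.001]
ft_force: [-1.9, -1.6, 1.0]
grip_width: 0.358
grip_force: 60.0
[-0.11391926  0.79222686  0.02843269] [-1.92159237 -1.60155447  1.01463501]
```

```bash
python3 -m inch '[[4,-0.7,1.6,0,0,0],[7.8,-1.3,3,0,0,0],[7.8,-1.3,3,0,0,0]]';  python3 -m inch '[[2,-0.3,0.7,0,0,0],[3.8,-0.6,1.3,0,0,0],[3.8,-0.6,1.3,0,0,0],[3.8,-0.6,1.3,0,0,0]]'
```

```text
time: 16.9
position: [0.5832, 0.0584, 0.3098]
tool_rot: [0.243, 3.131, 0.001]
ft_force: [-1.5, 0.8, 2.8]
grip_width: 0.354
grip_force: 60.0
time: 17.4
position: [0.5867, 0.0578, 0.3111]
tool_rot: [0.243, 3.131, 0.002]
ft_force: [-3.8, 1.5, 5.7]
grip_width: 0.356
grip_force: 60.0
```

```bash
python3 -m inch '[[2,-0.3,0.6,0,0,0],[3.8,-0.6,1.2,0,0,0],[3.8,-0.6,1.2,0,0,0],[3.8,-0.6,1.2,0,0,0]]'
```

```text
time: 17.9
position: [0.5906, 0.0572, 0.3125]
tool_rot: [0.243, 3.131, 0.002]
ft_force: [-3.5, 0.8, 6.8]
grip_width: 0.353
grip_force: 60.0
```

```bash
python3 -m inch '[[1.5,-0.3,1.2,0,0,0],[3.4,-0.6,2.8,0,0,0],[3.4,-0.6,2.8,0,0,0],[3.4,-0.6,2.8,0,0,0]]'
```

```text
time: 18.4
position: [0.5938, 0.0566, 0.3138]
tool_rot: [-0.243, -3.132, -0.0]
ft_force: [-1.2, 3.1, -1.7]
grip_width: 0.357
grip_force: 60.0
```

```bash
python3 -m inch '[[1.8,-0.3,0.9,0,0,0],[3.6,-0.6,1.8,0,0,0],[3.6,-0.6,1.8,0,0,0],[3.6,-0.6,1.8,0,0,0]]'
```

```text
time: 18.9
position: [0.5973, 0.056, 0.3151]
tool_rot: [-0.243, -3.131, -0.0]
ft_force: [2.8, 5.1, -10.8]
grip_width: 0.353
grip_force: 60.0
```

```bash
python3 -m inch '[[1.8,0,-0.3,0,0,0],[3.8,0,-0.2,0,0,0],[3.8,0,-0.2,0,0,0],[3.8,0,-0.2,0,0,0]]'
```

```text
time: 19.4
position: [0.6012, 0.0554, 0.3162]
tool_rot: [0.244, 3.132, 0.0]
ft_force: [2.5, 3.9, -8.4]
grip_width: 0.355
grip_force: 60.0
```

```bash
python3 -m inch '[[1.7,-0.2,0.4,0,0,0],[3,-0.4,0.7,0,0,0],[3,-0.4,0.7,0,0,0],[3,-0.4,0.7,0,0,0]]'
```

```text
time: 19.9
position: [0.6041, 0.055, 0.317]
tool_rot: [0.244, 3.132, 0.0]
ft_force: [0.8, 2.2, -6.8]
grip_width: 0.353
grip_force: 60.0
```

```bash
python3 -m inch '[[1.5,-0.1,0.2,0,0,0],[3,-0.2,0.4,0,0,0],[3,-0.2,0.4,0,0,0],[3,-0.2,0.4,0,0,0]]'
```

```text
time: 20.4
position: [0.6072, 0.0546, 0.3178]
tool_rot: [0.245, 3.131, -0.0]
ft_force: [-0.6, 2.2, -2.9]
grip_width: 0.354
grip_force: 60.0
```

```bash
python3 -m inch '[[1.5,-0.2,0.2,0,0,0],[3,-0.4,0.4,0,0,0],[3,-0.4,0.4,0,0,0],[3,-0.4,0.4,0,0,0]]'
```

```text
time: 20.9
position: [0.6102, 0.0541, 0.3184]
tool_rot: [0.245, 3.131, -0.0]
ft_force: [-2.1, 0.7, 4.4]
grip_width: 0.354
grip_force: 60.0
```

```bash
python3 -m inch '[[1.5,-0.2,0.6,0,0,0],[3,-0.4,1.1,0,0,0],[3,-0.4,1.1,0,0,0],[3,-0.4,1.1,0,0,0]]'
```

```text
time: 21.4
position: [0.6124, 0.0538, 0.3189]
tool_rot: [-0.245, -3.131, 0.0]
ft_force: [-4.3, 0.1, 5.4]
grip_width: 0.356
grip_force: 60.0
```

```bash
python3 -m inch '[[1.2,-0.2,0.3,0,0,0],[2.4,-0.4,0.6,0,0,0],[2.4,-0.4,0.6,0,0,0],[2.4,-0.4,0.6,0,0,0]]'
```

```text
time: 21.9
position: [0.6142, 0.0535, 0.3193]
tool_rot: [-0.244, -3.129, 0.0]
ft_force: [-4.0, -0.3, 5.2]
grip_width: 0.35
grip_force: 60.0
```

```bash
cat > knob.py <<'E'
from h import *
C=np.array([.565,.0612]); ya=np.radians(-9.1); R=np.array([[np.cos(ya),-np.sin(ya)],[np.sin(ya),np.cos(ya)]])
def run():
  for n in('scene','side'):
    grab(n); im,w=cloud(n); H,S,V=np.moveaxis(cv2.cvtColor(im,cv2.COLOR_RGB2HSV).astype(int),-1,0)
    c=(w[...,:2]-C)@R*1000; z=w[...,2]*1000
    m=((H<8)|(H>172))&(S>120)&(V>50)&(abs(c[...,1]+172)<40)&(abs(c[...,0])<120)&(z>10)&(z<200)
    if m.sum(): print(n,m.sum(),'knob chest x',np.round(np.median(c[m][:,0]),1),'y',np.round(c[m][:,1].mean(),1),'z',np.round(np.median(z[m]),1))
    m=(H>18)&(H<35)&(S>120)&(abs(c[...,1])<40)&(abs(c[...,0])<170)&(z>90)&(z<370)
    if m.sum(): q=c[m]; print('  grip',m.sum(),q.mean(0).round(1),np.round(z[m].mean(),1))
  s=ctrl.get_state(); print(s['time'],s['ft_force'].round(1))
if __name__=='__main__': run()
E
python3 knob.py
```

```text
scene 83 knob chest x 47.9 y -173.4 z 149.4
  grip 90 [46.2  0.3] 332.4
side 53 knob chest x 43.6 y -179.0 z 147.5
  grip 36 [ 40.  -10.7] 330.1
22.0 [-4.8 -0.1  5.2]
```

Run:
```python
from h import *
a=np.load('side.npz')['im']; b=np.load('scene.npz')['im']
cv2.imwrite('pics/g.png',np.hstack([cv2.resize(a[90:230,200:320],(400,467),interpolation=2),cv2.resize(b[100:240,220:340],(400,467),interpolation=2)])[...,::-1])
```

```text
(no output)
```

View pics/g.png

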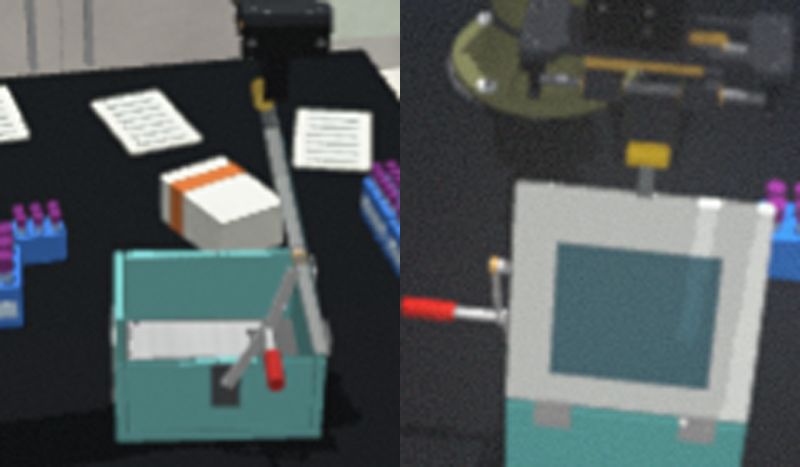

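The side crop shows the knee at (268,330), just behind the line joining the anchor (230,385) to the lid pivot (298,258). The stay is past straight, and the bar (262,95) sits at the front of the fingers. I'll ease the lid down and watch it settle.

```bash
python3 -m inch '[[-2,0.3,-0.3,0,0,0],[-4,0.6,-0.8,0,0,0],[-6,1,-1.2,0,0,0],[-8,1.3,-1.6,0,0,0],[-8,1.3,-1.6,0,0,0]]'; python3 knob.py
```

```text
time: 22.62
position: [0.607, 0.0546, 0.3175]
tool_rot: [-0.245, -3.131, 0.001]
ft_force: [-4.1, -1.3, 4.4]
grip_width: 0.352
grip_force: 60.0
scene 88 knob chest x 52.8 y -173.8 z 146.4
  grip 91 [39.5  0.1] 330.8
side 51 knob chest x 49.0 y -179.0 z 144.3
  grip 35 [33.2 -9.6] 326.8
22.725 [-4.1 -1.2  4.2]
```

```bash
python3 -m inch '[[-1,0.2,-0.2,0,0,0],[-2,0.3,-0.4,0,0,0],[-2,0.3,-0.4,0,0,0]]'
```

```text
time: 23.1
position: [0.6053, 0.0549, 0.3171]
tool_rot: [-0.245, -3.132, 0.001]
ft_force: [-3.5, -3.1, 3.2]
grip_width: 0.352
grip_force: 60.0
```

```bash
python3 -m inch '[[-1,0.2,-0.2,0,0,0],[-2,0.3,-0.5,0,0,0],[-2,0.3,-0.5,0,0,0]]'
```

```text
time: 23.48
position: [0.6034, 0.0552, 0.3166]
tool_rot: [0.245, 3.132, -0.001]
ft_force: [-2.7, -4.8, 1.8]
grip_width: 0.355
grip_force: 60.0
```

```bash
python3 -m inch '[[-1,0,-0.2,0,0,0],[-2,0,-0.5,0,0,0],[-3,0,-0.8,0,0,0],[-3,0,-0.8,0,0,0]]'; python3 knob.py
```

```text
time: 23.98
position: [0.6009, 0.0556, 0.3159]
tool_rot: [0.244, 3.131, 0.0]
ft_force: [-0.1, -3.2, 0.2]
grip_width: 0.354
grip_force: 60.0
scene 88 knob chest x 53.1 y -173.4 z 144.9
  grip 87 [33.6 -0.1] 328.9
side 53 knob chest x 49.4 y -178.4 z 143.5
  grip 35 [26.8 -7.4] 325.0
24.075 [ 1.  -3.1 -0.8]
```

```bash
python3 -m inch '[[0,0,0,0,0,0],[0,0,0,0,0,0],[0,0,0,0,0,0],[0,0,0,0,0,0],[0,0,20,0,0,0],[0,0,50,0,0,0]]' 87; python3 knob.py
```

```text
time: 24.82
position: [0.5998, 0.056, 0.3656]
tool_rot: [-0.243, -3.13, 0.0]
ft_force: [-0.2, 0.1, -0.2]
grip_width: 0.941
grip_force: 0.0
scene 88 knob chest x 53.5 y -173.5 z 145.5
  grip 95 [34.9  0.5] 329.3
side 51 knob chest x 49.5 y -178.0 z 143.5
  grip 46 [30.6 -7.3] 326.8
24.925 [1.  0.1 1.3]
```

The lid stands by itself, with the knob and grip steady after release. Next is the rack. I'll turn the tool so it pinches the 60 mm length and its body stays clear of the big racks.

```bash
python3 -m inch '[[-20,20,0,0,0,-9],[-50,60,0,0,0,-19],[-80,110,0,0,0,-29],[-110,160,0,0,0,-39],[-140,210,-20,0,0,-49],[-165,250,-60,0,0,-59],[-181,275,-110,0,0,-69],[-182,283,-160,0,0,-78.6],[-182,283,-190,0,0,-78.6],[-182,283,-190,0,0,-78.6]]' 87
python3 - <<'E'
from h import *
b,_=grab('wrist'); print(ctrl.get_state()['joint_positions'].round(2))
cv2.imwrite('pics/h.png',b[...,::-1])
im,w=cloud('wrist'); H,S,V=np.moveaxis(cv2.cvtColor(im,cv2.COLOR_RGB2HSV).astype(int),-1,0)
x,y,z=np.moveaxis(w,-1,0)
for lo,hi in((.03,.045),(.05,.07)):
  m=(S>90)&(V>40)&(H>95)&(H<165)&(z>lo)&(z<hi)&(abs(x-.418)<.045)&(abs(y-.345)<.04)
  q=w[m];print(m.sum(),m.sum() and [np.round(t,1) for t in cv2.minAreaRect((q[:,:2]*1000).astype(np.float32))],np.percentile(q[:,2],[5,50,95]))
E
```

```text
time: 26.18
position: [0.4164, 0.3373, 0.1729]
tool_rot: [-2.172, -2.27, 0.01]
ft_force: [0.2, 0.0, 0.5]
grip_width: 0.998
grip_force: 0.0
[-0.92  0.1   0.21  1.79 -0.02  1.26 -0.67]
707 [array([416.9, 347.2]), array([60.1, 38.9]), np.float64(2.8)] [0.03500579 0.03704043 0.03853329]
705 [array([417. , 346.8]), array([52. , 30.1]), np.float64(2.3)] [0.05281963 0.05894869 0.06026238]
```

View pics/h.png

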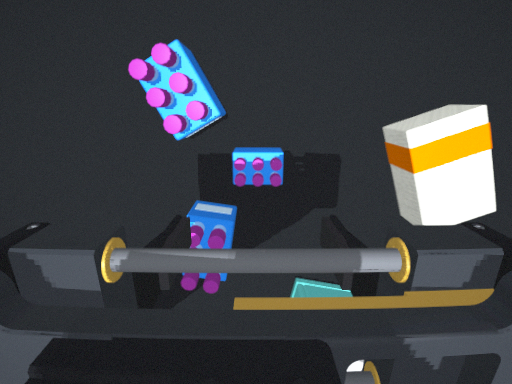

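The small rack is at (258,167) between the fingers: 60x39 mm, centred at (417,347), yaw 2.6°. I'll go down and grip it.

```bash
python3 -m inch '[[0.5,3,-40,0,0,0],[0.5,3,-85,0,0,0],[0.5,3,-120,0,0,0],[0.5,3,-138,0,0,0],[0.5,3,-141,0,0,0],[0.5,3,-141,0,0,0]]' 87 30;python3 -m inch '[[0,0,0,0,0,0],[0,0,0,0,0,0],[0,0,0,0,0,0],[0,0,0,0,0,0],[0,0,0,0,0,0],[0,0,0,0,0,0]]' 0 30
```

```text
time: 26.98
position: [0.42, 0.3425, 0.0366]
tool_rot: [2.173, 2.269, 0.004]
ft_force: [1.0, -0.6, 0.3]
grip_width: 0.998
grip_force: 0.0
time: 27.72
position: [0.4186, 0.3416, 0.0351]
tool_rot: [-2.172, -2.269, 0.001]
ft_force: [-1.3, 0.2, 2.3]
grip_width: 0.596
grip_force: 30.0
```

```bash
python3 -m inch '[[0,0,0,0,0,0],[0,0,0,0,0,0],[-1,0,-3,0,0,0],[-1,0,-5,0,0,0],[-1,0,-5,0,0,0]]' 80;python3 -m inch '[[0,0,0,0,0,0],[0,0,0,0,0,0],[0,0,0,0,0,0],[0,0,0,0,0,0],[0,0,0,0,0,0]]' 0 40; python3 -m inch '[[0,0,10,0,0,0],[0,0,40,0,0,0],[0,0,80,0,0,0],[0,0,110,0,0,0],[0,0,110,0,0,0]]'
```

```text
time: 28.35
position: [0.4178, 0.3415, 0.0297]
tool_rot: [2.173, 2.269, -0.001]
ft_force: [-0.6, -0.4, 0.2]
grip_width: 0.913
grip_force: 0.0
time: 28.98
position: [0.4182, 0.3416, 0.0301]
tool_rot: [2.173, 2.269, 0.001]
ft_force: [0.5, -0.7, 0.2]
grip_width: 0.59
grip_force: 40.0
time: 29.6
position: [0.4193, 0.3429, 0.1428]
tool_rot: [2.173, 2.269, 0.009]
ft_force: [0.6, 0.2, -2.6]
grip_width: 0.593
grip_force: 40.0
```

```bash
python3 -m inch '[[5,-20,25,0,0,8],[15,-55,47,0,0,18],[30,-95,47,0,0,28],[45,-135,47,0,0,38],[60,-175,47,0,0,48],[75,-215,47,0,0,58],[90,-250,47,0,0,68],[102,-275,47,0,0,78],[102,-275,47,0,0,78.4],[102,-275,47,0,0,78.4]]'; python3 knob.py
```

```text
time: 30.85
position: [0.5189, 0.0673, 0.1857]
tool_rot: [-0.251, -3.129, 0.0]
ft_force: [0.3, 1.0, -3.1]
grip_width: 0.591
grip_force: 40.0
scene 85 knob chest x 54.0 y -173.7 z 145.5
  grip 126 [17.5  1.1] 321.3
side 49 knob chest x 49.6 y -178.6 z 143.3
  grip 45 [30.5 -6.3] 326.5
30.95 [-0.2  1.  -1.5]
```

```bash
python3 -m inch '[[1.5,0.5,-35,0,0,0],[1.5,0.5,-75,0,0,0],[1.5,0.5,-105,0,0,0],[1.5,0.5,-125,0,0,0],[1.5,0.5,-134,0,0,0],[1.5,0.5,-137,0,0,0],[1.5,0.5,-138,0,0,0]]'
```

```text
time: 31.82
position: [0.522, 0.0675, 0.0496]
tool_rot: [0.249, 3.13, 0.001]
ft_force: [0.5, 0.1, -2.7]
grip_width: 0.589
grip_force: 40.0
```

```bash
python3 -m inch '[[0,0,-1,0,0,0],[0,0,-2,0,0,0],[0,0,-2.5,0,0,0],[0,0,-2.5,0,0,0]]'
```

```text
time: 32.33
position: [0.5214, 0.0671, 0.0465]
tool_rot: [0.25, 3.132, 0.0]
ft_force: [-0.4, 0.7, -2.5]
grip_width: 0.589
grip_force: 40.0
```

```bash
python3 -m inch '[[0,0,-0.3,0,0,0],[0,0,-0.3,0,0,0],[0,0,-0.3,0,0,0],[0,0,-0.3,0,0,0],[0,0,15,0,0,0],[0,0,50,0,0,0],[-10,0,105,0,0,0],[-40,0,150,0,0,0],[-60,0,160,0,0,0],[-60,0,160,0,0,0]]' 84
python3 - <<'E'
from h import *
b,_=grab('wrist')
a,_=grab('side')
cv2.imwrite('pics/i.png',np.hstack([cv2.resize(a[90:230,200:320],(330,384),interpolation=2),b[:,:460]])[...,::-1])
im,w=cloud('wrist'); H,S,V=np.moveaxis(cv2.cvtColor(im,cv2.COLOR_RGB2HSV).astype(int),-1,0)
C=np.array([.565,.0612]); ya=np.radians(-9.1); R=np.array([[np.cos(ya),-np.sin(ya)],[np.sin(ya),np.cos(ya)]])
c=(w[...,:2]-C)@R*1000; z=w[...,2]*1000
m=(S>90)&(V>40)&(H>100)&(H<165)&(abs(c[...,0])<88)&(abs(c[...,1])<88)&(z>20)&(z<90)
print(m.sum(),cv2.minAreaRect(c[m].astype(np.float32)) if m.sum() else 0,np.percentile(z[m],[5,50,98]))
E
python3 knob.py
```

```text
time: 33.58
position: [0.4617, 0.0675, 0.2087]
tool_rot: [0.248, 3.128, 0.004]
ft_force: [0.3, 0.4, -0.6]
grip_width: 0.968
grip_force: 0.0
1398 ((-50.56235122680664, -1.3634700775146484), (58.69316482543945, 38.180458068847656), 89.83382415771484) [37.77795656 54.35212343 76.1278981 ]
scene 87 knob chest x 53.3 y -173.7 z 145.4
  grip 118 [ 8.2 -0.3] 327.2
side 51 knob chest x 49.5 y -179.2 z 143.8
  grip 45 [30.5 -6.7] 326.8
33.775 [0.  0.3 0.4]
```

View pics/i.png

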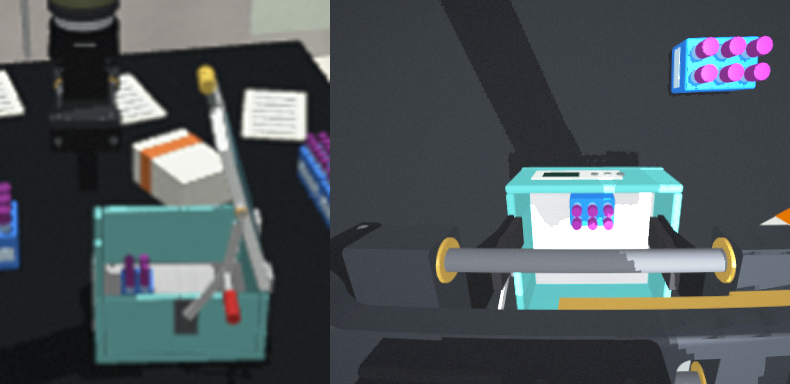

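The rack stands upright in the chest: caps at (592,215) in the right panel, cap tops 76 mm up, and chest position (-50,-1). Next I close the fingers into a post and come down behind the red knob.

```bash
python3 -m inch '[[1,-10,16,0,0,-8],[3,-30,16,0,0,-18],[5,-55,16,0,0,-28],[7,-80,16,0,0,-38],[9,-105,16,0,0,-48],[11,-130,16,0,0,-58],[13,-155,16,0,0,-68],[14,-175,16,0,0,-78],[20,-183,16,0,0,-88],[60,-189,16,0,0,-90],[105,-197,16,0,0,-90],[140,-203,16,0,0,-90],[151,-204,16,0,0,-90],[151,-204,5,0,0,-90],[151,-204,5,0,0,-90]]' 0 30; python3 knob.py; python3 -c "
from h import *
p=ctrl.get_state()['position'];C=np.array([.565,.0612]); ya=np.radians(-9.1); R=np.array([[np.cos(ya),-np.sin(ya)],[np.sin(ya),np.cos(ya)]]); print((p[:2]-C)@R*1000,p[2]);print(ctrl.get_state()['joint_positions'].round(2))
print(ctrl.camera_params('wrist')['T'][:3,3])
im,d=grab('wrist'); cv2.imwrite('pics/j.png',im[...,::-1])"
```

```text
time: 35.65
position: [0.6106, -0.1367, 0.2099]
tool_rot: [-2.389, -2.036, 0.003]
ft_force: [-0.3, 0.2, 0.8]
grip_width: 0.006
grip_force: 0.0
scene 88 knob chest x 53.9 y -173.5 z 145.4
  grip 95 [34.8  0.5] 329.1
side 48 knob chest x 49.5 y -179.5 z 143.9
  grip 45 [30.4 -7. ] 326.9
35.75 [-0.2 -0.1  0. ]
[  77.11011014 -188.19313121] 0.21145365207916245
[-0.31  0.3   0.61  1.53 -0.17  1.36  0.15]
[ 0.622898   -0.0594703   0.38496926]
```

View pics/j.png

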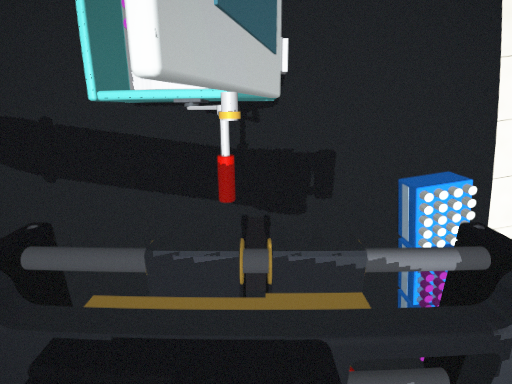

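The wrist view shows the knob at (227,180), left (front) of the closed fingers at (257,235), with the links and lid beyond it. I'll measure the knob's position from this image.

Run:
```python
from h import *
im,w=cloud('wrist'); H,S,V=np.moveaxis(cv2.cvtColor(im,cv2.COLOR_RGB2HSV).astype(int),-1,0)
v,u=np.mgrid[:384,:512]
C=np.array([.565,.0612]); ya=np.radians(-9.1); R=np.array([[np.cos(ya),-np.sin(ya)],[np.sin(ya),np.cos(ya)]])
c=(w[...,:2]-C)@R*1000; z=w[...,2]*1000
m=((H<8)|(H>172))&(S>120)&(u<250)&(u>200)&(v>145)&(v<210)&(z>100)
print(m.sum(),np.percentile(c[m][:,0],[2,50,98]),np.percentile(c[m][:,1],[2,98]),np.percentile(z[m],[5,50,98]))
m=(u>225)&(u<290)&(v>210)&(v<300)&(z>150)&(z<260);print(np.percentile(c[m],[2,50,98],axis=0),np.percentile(z[m],[2,98]))
```

```text
771 [41.05192167 49.31196828 56.22370768] [-194.08836168 -151.84926145] [140.79604944 145.81206144 147.8255275 ]
[[  68.28458901 -180.71860779]
 [  76.1484989  -178.06352076]
 [  84.56527719 -176.35263615]] [224.06921657 259.12645003]
```

```bash
python3 -m inch '[[0,0,-25,0,0,0],[0,0,-50,0,0,0],[0,0,-62,0,0,0],[0,0,-66,0,0,0],[0,0,-66,0,0,0]]'; python3 -m inch '[[-4.3,0.7,0,0,0,0],[-8.7,1.4,0,0,0,0],[-8.7,1.4,0,0,0,0]]'
```

```text
time: 36.42
position: [0.6128, -0.1369, 0.1462]
tool_rot: [2.39, 2.038, 0.001]
ft_force: [-0.4, -0.5, -0.3]
grip_width: 0.003
grip_force: 0.0
time: 36.8
position: [0.6035, -0.1355, 0.1459]
tool_rot: [2.391, 2.038, 0.001]
ft_force: [0.1, -0.5, -0.0]
grip_width: 0.005
grip_force: 0.0
```

```bash
python3 -m inch '[[-4,0.6,0,0,0,0],[-8,1.3,0,0,0,0],[-8,1.3,0,0,0,0]]'
```

```text
time: 37.17
position: [0.5954, -0.1341, 0.1455]
tool_rot: [-2.391, -2.038, -0.0]
ft_force: [-0.2, 0.4, -0.8]
grip_width: 0.002
grip_force: 0.0
```

```bash
python3 -m inch '[[-3,0.5,0,0,0,0],[-6,1,0,0,0,0],[-9,1.4,0,0,0,0]]'
```

```text
time: 37.55
position: [0.5865, -0.1327, 0.1454]
tool_rot: [2.391, 2.038, -0.0]
ft_force: [-0.2, -0.5, 1.2]
grip_width: 0.0
grip_force: 0.0
```

```bash
python3 -m inch '[[-3,0.5,0.5,0,0,0],[-6,1,1,0,0,0],[-9,1.4,2,0,0,0]]'; python3 knob.py
```

```text
time: 37.92
position: [0.5775, -0.1314, 0.1475]
tool_rot: [2.391, 2.038, 0.0]
ft_force: [0.2, 0.1, -0.2]
grip_width: 0.006
grip_force: 0.0
scene 85 knob chest x 53.2 y -174.2 z 145.3
  grip 94 [34.9  0.4] 329.4
side 28 knob chest x 49.3 y -192.7 z 143.1
  grip 3 [23.6 11.2] 323.5
38.025 [ 0.3 -0.2  0.1]
```

The fingers passed over the knob, so the real tips sit higher than assumed. That also fits the rack, which was held by its 52 mm cap row. I'll back off behind the knob and come down about 25 mm lower.

```bash
python3 -m inch '[[17,-4,0,0,0,0],[36,-7.5,0,0,0,0],[36,-7.5,0,0,0,0],[36,-7.5,-10,0,0,0],[36,-7.5,-20,0,0,0],[36,-7.5,-24,0,0,0],[36,-7.5,-24,0,0,0]]'; python3 -c "
from h import *
grab('wrist'); im,w=cloud('wrist')
v,u=np.mgrid[:384,:512];C=np.array([.565,.0612]); ya=np.radians(-9.1); R=np.array([[np.cos(ya),-np.sin(ya)],[np.sin(ya),np.cos(ya)]])
c=(w[...,:2]-C)@R*1000; z=w[...,2]*1000
p=ctrl.get_state()['position'];print((p[:2]-C)@R*1000,p[2])
for r in range(205,245,4): print(r,z[r,250:266:5].round(0),c[r,257].round(0))"
```

```text
time: 38.9
position: [0.6132, -0.1387, 0.123]
tool_rot: [-2.39, -2.038, 0.001]
ft_force: [-0.4, 0.6, 0.4]
grip_width: 0.006
grip_force: 0.0
[  79.59841073 -189.85671391] 0.12342662629012893
205 [ 0. -0. -2. -2.] [  80. -223.]
209 [ 0. -1. -1.  0.] [  80. -228.]
213 [-1. -1. -2. -0.] [  80. -232.]
217 [136. 135. 135. 139.] [  80. -180.]
221 [141. 143. 143. 146.] [  79. -180.]
225 [148. 148. 148. 150.] [  79. -180.]
229 [153. 153. 154. 157.] [  79. -180.]
233 [160. 158. 160. 158.] [  79. -180.]
237 [165. 158. 163. 162.] [  79. -181.]
241 [167. 158. 168. 168.] [  79. -180.]
```

```bash
python3 -m inch '[[-4,0.6,-6,0,0,0],[-9,1.4,-6,0,0,0],[-12,1.9,-6,0,0,0],[-12,1.9,-6,0,0,0]]'
```

```text
time: 39.45
position: [0.6016, -0.1369, 0.1177]
tool_rot: [2.391, 2.038, 0.001]
ft_force: [-0.4, -0.3, 0.5]
grip_width: 0.003
grip_force: 0.0
```

```bash
python3 -m inch '[[-3,0.5,0,0,0,0],[-6,1,0,0,0,0],[-6,1,0,0,0,0]]'
```

```text
time: 39.83
position: [0.5982, -0.1365, 0.1192]
tool_rot: [2.387, 2.035, 0.006]
ft_force: [5.1, -0.7, 2.2]
grip_width: 0.008
grip_force: 2.5
```

```bash
python3 -m inch '[[-4,0.6,0.5,0,0,0],[-8,1.3,1.5,0,0,0],[-12,1.9,3,0,0,0]]'
```

```text
time: 40.2
position: [0.5858, -0.1345, 0.1223]
tool_rot: [2.388, 2.036, 0.005]
ft_force: [3.0, -0.3, 1.5]
grip_width: 0.003
grip_force: 1.4
```

```bash
python3 -m inch '[[-4.3,0.7,0.5,0,0,0],[-8.6,1.4,1,0,0,0],[-13,2.1,1.5,0,0,0],[-17,2.8,1.5,0,0,0],[-21,3.4,1.5,0,0,0],[-24,3.9,1.5,0,0,0],[-24,3.9,1.5,0,0,0]]'; python3 knob.py
```

```text
time: 41.08
position: [0.5589, -0.13, 0.1216]
tool_rot: [-2.39, -2.037, 0.001]
ft_force: [-0.0, -0.1, 0.4]
grip_width: 0.002
grip_force: 0.0
scene 33 knob chest x 9.9 y -160.1 z 158.6
  grip 91 [22.6  0.7] 325.5
side 50 knob chest x 7.6 y -184.8 z 156.6
41.175 [-0.2 -0.1 -0.7]
```

The knob has run ahead of the fingers and the lid is sinking. I'll move clear and let it close.

```bash
python3 -m inch '[[25,-20,5,0,0,0],[40,-60,30,0,0,0],[40,-100,60,0,0,0],[40,-120,100,0,0,0],[40,-120,140,0,0,0],[40,-120,140,0,0,0],[40,-120,140,0,0,0],[40,-120,140,0,0,0],[40,-120,140,0,0,0],[40,-120,140,0,0,0],[40,-120,140,0,0,0],[40,-120,140,0,0,0],[40,-120,140,0,0,0],[40,-120,140,0,0,0],[40,-120,140,0,0,0],[40,-120,140,0,0,0]]';python3 -m inch '[[0,0,0,0,0,0],[0,0,0,0,0,0],[0,0,0,0,0,0],[0,0,0,0,0,0],[0,0,0,0,0,0],[0,0,0,0,0,0],[0,0,0,0,0,0],[0,0,0,0,0,0],[0,0,0,0,0,0],[0,0,0,0,0,0],[0,0,0,0,0,0],[0,0,0,0,0,0],[0,0,0,0,0,0],[0,0,0,0,0,0],[0,0,0,0,0,0],[0,0,0,0,0,0],[0,0,0,0,0,0],[0,0,0,0,0,0],[0,0,0,0,0,0],[0,0,0,0,0,0]]'; python3 knob.py
```

```text
time: 43.18
position: [0.5997, -0.2502, 0.262]
tool_rot: [2.391, 2.038, 0.0]
ft_force: [-0.9, 0.6, -0.1]
grip_width: 0.004
grip_force: 0.0
time: 45.68
position: [0.5997, -0.2502, 0.262]
tool_rot: [2.391, 2.038, 0.0]
ft_force: [0.4, 0.1, 0.2]
grip_width: 0.006
grip_force: 0.0
scene 69 knob chest x -44.9 y -173.9 z 33.5
  grip 52 [-128.7   -0.6] 112.0
side 56 knob chest x -46.8 y -179.0 z 30.6
  grip 42 [-130.7   -7.5] 107.4
45.775 [-0.6 -0.8 -0.4]
```

```bash
python3 -m inch '[[0,0,0,0,0,0],[0,0,0,0,0,0],[0,0,0,0,0,0],[0,0,0,0,0,0],[0,0,0,0,0,0],[0,0,0,0,0,0],[0,0,0,0,0,0],[0,0,0,0,0,0]]' >/dev/null; python3 knob.py; python3 -c "
from bench import ctrl
print(ctrl.close_job())"
```

```text
scene 71 knob chest x -44.9 y -173.7 z 33.5
  grip 51 [-128.6   -0.3] 112.3
side 56 knob chest x -46.8 y -179.0 z 31.4
  grip 41 [-130.7   -7.9] 107.7
46.875 [-0.6  0.2  0.4]
the job is handed in; nothing more can be done
None
```

The job is handed in at about 47 s: the lid was locked open, the small blue rack set upright inside, the stay unlocked by its knob and the lid sank fully shut; the bar slipped from the grip twice before the lid locked, and the stay's strain could not be read directly.

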